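# Gauge the bore of the brass bearing sleeve

### The arm

A 6-joint arm with a two-finger parallel gripper is mounted at the origin on the work surface. World frame = base frame: x ahead of the robot, y to its left, z up, the work surface at z = 0. Lengths are in m, angles in degrees, forces in N, time in s.
With the tool pointing down it reaches from about 0.4 to 0.825 m from the base axis. Payload 7 kg.
Tool frame: the origin (TCP) lies on the centre line of the jaws, within the pads' length; the fingertips stand 22 mm ahead of it and the grasp point (between the pads) lies 3 mm ahead of it; z points along the fingers, y is the line along which they close (so a half turn about z gives the same grasp; the last joint's range is limited). The gripper opens to 88 mm and grips with 3 to 60 N. Pads are 19 mm wide; open, the fingers measure 130 mm over their backs; the gripper's body (78 mm by 193 mm) begins 47 mm behind the grasp point.
Start: joints at [91.507, 20.546, 0.682, 0, -70.136, -16.507], TCP at [0.175, 0.652, 0.249] pointing down, gripper open.
Joint ranges: [-176.03, 176.03], [-82.01, 121.73], [-58.28, 71.71], [-173.87, 95.51], [-174.79, -0.11], [-173.66, 173.66]. Speed limits (degrees/s): [136.94, 136.94, 172.46, 180, 180, 180].

### API

Orientations are given as [roll, pitch, yaw] about the fixed x, y, z axes, in that order (R = Rz(yaw) Ry(pitch) Rx(roll)).
In Python, from plant import get_state, cams, r gives the robot as it stands.
- The arm moves only by the tool apply_moves, never from a script. Its argument "targets" is a list of rows, each an object with "dp": the shift along the world's x, y, z in m, a list of three; "yaw": the turn about the world's z in degrees. In form: [{"dp": [x, y, z], "yaw": yaw}, ...]. A call has 1 to 20 rows; each row is the pose to reach, as a shift and turn from the pose commanded when the call began; what a row does not reach only later rows make up. A row lasts 1/12 s, in which the tool goes at most 41.7 mm and 7.16 degrees, less where a joint would pass 70% of its speed; a pose out of reach is approached as far as the arm can. A call with a gripper value outside its range is refused whole. "grip" is the gripper command: -1 is fully open, 1 is shut, values between are in proportion, set as the call begins (left out, the last holds). The fingers move at their own pace and stop on an object; "squeeze" is the grip in N (left out, the last holds). Time passes only in rows, so rows that repeat a pose let the fingers close. It gives the time, the measured TCP pose, the force, the opening and the grip force at its end, in the units of the state.
- get_state(): the state, without advancing time (a new reading comes with each control period).
- cams.capture(name): name is "side" or "top"; returns a dict with "image" (400x640x3 uint8, red, green, blue), "range_z" (400x640 float32, m along the optical axis (not along the pixel's ray), 0 where there is no reading), "fx", "fy", "cx", "cy" (pixels), "R" (3x3) and "t" (3): a world point X has camera coordinates R X + t. Camera axes: x right, y down, z forward; pixel columns grow to the right and rows downward; lengths in m; the calibration is good to about 2 mm. A picture is of the moment at which its call begins.
- r.close_job(): hands the job in; it is judged then, once.
The state is a dict: "time_s": time; "joints": joint angles; "qd": joint speeds; "joint_torque": joint torques, N m; "tcp_pos": TCP position; "eef_rot": TCP orientation; "contact_force": force on the tool from outside, world axes, zero at the start; "moment": the same for the moment, N m; "gripper_width": finger opening in m; "gripper_force": force on a finger pad.
Only numpy, scipy, OpenCV 4.12 (cv2) and the standard library are available. Lean on these libraries where they do the work, as an engineer would, in place of code of your own. Each camera call takes 0.05 s, during which the arm holds its last target. There are 200 camera calls.

### The job

Measure the bore of the brass sleeve with the telescoping gauge from the wooden rack: hold the gauge by its two yellow plates, which draws the plungers in, lower it until its flange rests on the sleeve's rim, and let go so that the plungers spring out. Press the red lock cap down, then lift the gauge out by the bare sides of its blue handle, so that the measurement is kept. Stand it back in the rack as it was and let go, without knocking the sleeves about.

Things in the scene. Friction and masses are not known exactly. Their poses are not given: they have to be found in the camera images.
- gauge: Bore gauge, 0.37 kg. Origin: centre of the underside of its aluminium flange (78 mm diameter, 5 mm thick); z up, x along the plungers. Above: rigid blue handle 24 mm in x, 40 mm in y, from z = 5 to 48 mm, its y faces bare, a yellow plate on each x side; red cap of 28 mm diameter on top at 66 mm. Below: nose 38 mm long, 18 mm thick, with 10 mm thick plungers out to both x sides at z = -30 mm.
- legs (a joint): How far both yellow plates (24 mm wide, z = 16 to 44 mm on the gauge), each one piece with its plunger, are drawn in, in m. 0: free, 60 mm over the plates, 66 mm over the plungers; 0.015: stop, 30 and 36 mm. Springs of 1.5 to 2.4 N a side push out; they move together. Any firm grip squeezes them to the stop, even when locked. In the 56 mm bore: about 0.005.
- lock (a joint): Travel of the gauge's red lock cap in m: 0 up, free; 0.0075 fully down (cap top at 58.5 mm), where it clamps the plungers as they are. It starts to move at about 11 N, wants about 19 N to be pressed home, and stays where it is left.
- brass_sleeve: The yellow brass sleeve to be measured: a loose upright tube, 84 mm outside diameter, bore 56 mm right through, 58 mm tall, 1.7 kg. Origin: centre of its underside on the bench; z up along the bore.
- steel_sleeve: A dark steel sleeve of just the same size and mass, not to be measured. Origin: centre of its underside.
- rack: Fixed wooden rack of the gauge: block 100 mm in x, 84 mm in y, 58 mm tall, with a slot 48 mm wide, 50 mm deep, open at top and both ends, along x through its middle. Origin: centre of its underside; z up. The gauge's flange rests across the slot, its origin 58 mm above the rack's, plungers along the slot.

How it is judged:
By the outcome, as a careful person would: the job done as asked, in the order asked, and still so for the second after the job is handed in, with the robot touching nothing.
It also fails if it takes over 64 s, if anything falls off the work surface, if the arm or the gripper's body presses on something with over 40 N, if the wrist force passes 120 N, or if a joint passes its speed limit or range.

## Working session

There is one attempt and no reset: what is moved stays moved. The work goes in short steps, Python scripts to look and compute and a tool call to move; the robot and the scene stay as the last step left them, time stands still between calls to the robot, and variables do not carry over. Pictures are saved under pics/ and viewed, at most 10 in all, crops included, and the job is handed in when it is done.

Besides the shell and the picture viewer there is one more tool, called after ">>>" as name(argument=value, ...), one argument or row to a line, values as JSON. apply_moves: Moves the arm, as the interface text tells. Its arguments: {"type":"object","properties":{"targets":{"type":"array","items":{"type":"object","properties":{"dp":{"type":"array","items":{"type":"number"}},"yaw":{"type":"number"}}}},"grip":{"type":"number"},"squeeze":{"type":"number"}},"required":["targets"]}

```bash
ls; mkdir -p pics; python3 - <<'E'
from plant import get_state,cams,r
import cv2,numpy as np
s=get_state();print({k:np.round(v,3) for k,v in s.items()})
for n in("top","side"):
    c=cams.capture(n);cv2.imwrite(f"pics/{n}0.png",c["image"][:,:,::-1]);np.savez(f"{n}0.npz",**c)
    print(n,c["fx"],c["cx"],c["cy"],-c["R"].T@c["t"],c["R"].round(3).tolist())
E
```

```text
pics
{'time_s': np.float64(0.0), 'joints': array([ 9.1508e+01,  2.0593e+01,  6.3500e-01, -1.9000e-02, -7.0136e+01,
       -1.6507e+01]), 'qd': array([-0.01 ,  0.008,  0.112,  0.068,  0.09 , -0.056]), 'joint_torque': array([-1.0000e-03, -5.8273e+01,  2.9306e+01,  6.9970e+00,  7.0000e-03,
       -0.0000e+00]), 'tcp_pos': array([0.175, 0.652, 0.248]), 'eef_rot': array([ 1.79904e+02, -1.00000e-02, -1.50060e+01]), 'contact_force': array([-0.301,  0.333, -0.551]), 'moment': array([ 0.031,  0.022, -0.044]), 'gripper_force': np.float64(0.0), 'gripper_width': np.float64(0.087)}
top 502.54182045562777 319.5165355774106 200.5483302686594 [ 0.37462728 -0.02627035  1.18682972] [[-0.018, -1.0, -0.002], [-0.99, 0.018, -0.139], [0.139, -0.001, -0.99]]
side 421.38454029585085 312.7475975722358 199.91219896269456 [ 0.38888572 -0.62220292  0.64881834] [[0.979, -0.204, -0.014], [-0.148, -0.656, -0.74], [0.142, 0.727, -0.672]]
```

View pics/top0.png

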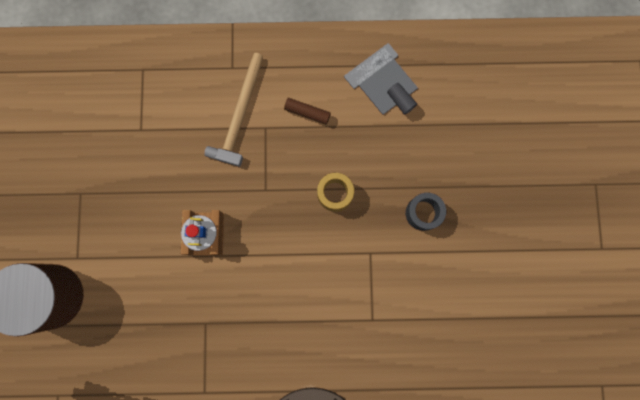

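View pics/side0.png

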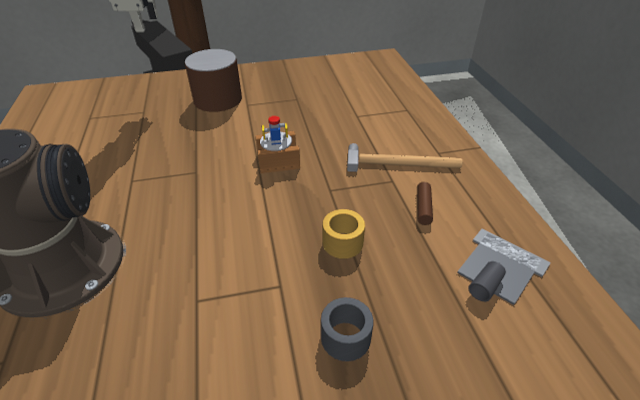

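The top view shows the gauge in its rack at about (199,232), the brass sleeve at (335,191), the steel sleeve at (426,212), and a tall drum at (20,300). The side view agrees: gauge at (273,135), brass sleeve at (343,232).

```bash
cat > h.py <<'E'
import numpy as np,cv2
def plane(c,uv,z):
    uv=np.atleast_2d(np.asarray(uv,float));d=np.c_[(uv[:,0]-c["cx"])/c["fx"],(uv[:,1]-c["cy"])/c["fy"],np.ones(len(uv))]@c["R"]
    o=-c["R"].T@c["t"];return o+d*((z-o[2])/d[:,2])[:,None]
def cloud(c):
    v,u=np.mgrid[:400,:640];z=c["range_z"];X=np.stack([(u-c["cx"])/c["fx"]*z,(v-c["cy"])/c["fy"]*z,z],-1)
    P=(X-c["t"])@c["R"];P[z==0]=np.nan;return P
def hsv(c):return cv2.cvtColor(np.ascontiguousarray(c["image"]),cv2.COLOR_RGB2HSV)
E
python3 - <<'E'
from h import *
for n in("top","side"):
    c=dict(np.load(n+"0.npz"));H=hsv(c);P=cloud(c);h,s,v=[H[...,i].astype(int) for i in range(3)]
    Z=P[...,2]
    def box(m,x0,x1,y0,y1):
        k=np.zeros_like(m);k[y0:y1,x0:x1]=1;return m&k
    roi=dict(top=[(308,365,165,220),(175,225,205,262)],side=[(315,372,205,262),(250,305,112,176)])[n]
    def rep(name,m,z=None):
        q=P[m];print(n,name,m.sum(),'cloud mean',np.nanmean(q,0).round(4),'zmax',np.nanmax(q[:,2]).round(4))
    yel=(abs(h-24)<6)&(s>150)&(v>60)
    # brass rim by depth
    a=roi[0];top=box((abs(Z-.058)<.006),*a);rep('brass rim',top)
    (u,w),_,_=None or cv2.fitEllipse(cv2.convexHull(np.argwhere(top)[:,::-1].astype(np.int32)));print(plane(c,(u,w),.058))
    a=roi[1]
    for nm,m in(('red',((h<6)|(h>174))&(s>170)&(v>90)),('blue',(h>100)&(h<130)&(s>150)),('yellow',(h>20)&(h<34)&(s>130)&(v>90)),('flange',(s<60)&(v>110))):
        m=box(m,*a);rep(nm,m)
        k,l,st,ce=cv2.connectedComponentsWithStats(m.astype(np.uint8))
        for i in range(1,k):
            if st[i,4]>4:print('   ',st[i],ce[i].round(1),np.nanmean(P[l==i],0).round(4))
    im=c["image"][a[2]:a[3],a[0]:a[1],::-1];cv2.imwrite(f"pics/{n}z.png",cv2.resize(im,None,fx=9,fy=9,interpolation=2))
    if n=="top":
        rk=box((abs(Z-.058)<.006),165,235,195,270);q=P[rk]
        print('rack rect',cv2.minAreaRect(q[:,:2].astype(np.float32)))
        for rr in((0,85,260,340),(400,450,190,235)):
            q=P[rr[2]:rr[3],rr[0]:rr[1]].reshape(-1,3);q=q[q[:,2]>.03];print('obst',q.min(0),q.max(0))
E
cd pics; python3 -c "
import cv2,numpy as np
a=cv2.imread('topz.png');b=cv2.imread('sidez.png');h=max(a.shape[0],b.shape[0])
f=lambda x:cv2.copyMakeBorder(x,0,h-x.shape[0],0,0,0)
o=cv2.hconcat([f(a),f(b)]);s=min(800/o.shape[1],600/o.shape[0]);cv2.imwrite('z0.png',cv2.resize(o,None,fx=s,fy=s));print(s,a.shape)"
```

```text
top brass rim 592 cloud mean [ 0.5561 -0.0629  0.0579] zmax 0.0639
[[ 0.55577836 -0.0628663   0.058     ]]
top red 104 cloud mean [0.4645 0.2447 0.1241] zmax 0.1286
    [187 225  11  12 104] [191.9 230.6] [0.4645 0.2447 0.1241]
top blue 45 cloud mean [0.4632 0.228  0.1025] zmax 0.1093
    [200 227   5  10  45] [202.1 231.9] [0.4632 0.228  0.1025]
top yellow 28 cloud mean [0.4726 0.2437 0.1011] zmax 0.107
    [190 217  11   4  18] [195.4 218.8] [0.4921 0.2435 0.1003]
    [190 244  10   1  10] [194.5 244. ] [0.4373 0.244  0.1026]
top flange 599 cloud mean [0.4635 0.2431 0.0645] zmax 0.1242
    [181 215  36  36 599] [199.3 233.2] [0.4635 0.2431 0.0645]
rack rect ((0.4673148989677429, 0.24398306012153625), (0.08518410474061966, 0.09909285604953766), 88.58049774169922)
obst [0.25543141 0.52273006 0.03014425] [0.40371043 0.64172296 0.13888111]
obst [ 0.46498931 -0.31143709  0.03009144] [ 0.54883852 -0.22828928  0.06531656]
side brass rim 703 cloud mean [ 0.5568 -0.0666  0.0578] zmax 0.0617
[[ 0.55678722 -0.06725771  0.058     ]]
side red 80 cloud mean [0.4672 0.2417 0.123 ] zmax 0.1279
    [268 116  12   9  80] [273.6 119.6] [0.4672 0.2417 0.123 ]
side blue 109 cloud mean [0.4666 0.2272 0.0921] zmax 0.1072
    [270 128  10  12 104] [275.1 133.6] [0.4665 0.2272 0.0933]
    [275 143   5   1   5] [277. 143.] [0.469  0.2265 0.0666]
side yellow 58 cloud mean [0.4732 0.2495 0.0887] zmax 0.1049
    [285 123   3  14  34] [286.1 129.3] [0.4968 0.2553 0.0834]
    [262 125   3  14  24] [263.  130.8] [0.4396 0.2412 0.0962]
side flange 362 cloud mean [0.4665 0.2366 0.0674] zmax 0.1047
    [279 123   6   3  15] [281.7 123.9] [0.4866 0.2517 0.1025]
    [265 128   4   3   9] [266.1 128.8] [0.4472 0.2385 0.1026]
    [260 131  32  20 336] [275.3 141.7] [0.466  0.2349 0.0653]
0.8465608465608465 (513, 450, 3)
```

View pics/z0.png

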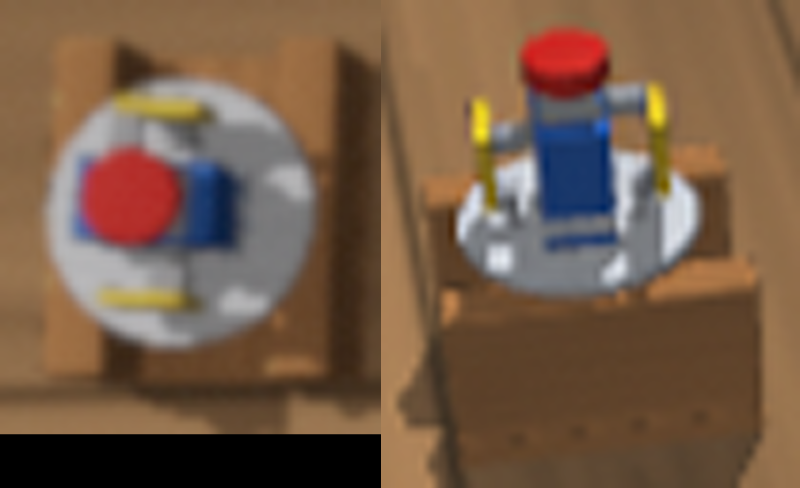

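The crops show the gauge standing with its plunger axis roughly along world x and the rack slightly turned clockwise. I'll refine the yaw and the centres.

```bash
python3 - <<'E'
from h import *
def ell(m,c,z):
    k,l,st,_=cv2.connectedComponentsWithStats(m.astype(np.uint8));i=1+st[1:,4].argmax()
    hu=cv2.convexHull(np.argwhere(l==i)[:,::-1].astype(np.int32));p=plane(c,hu[:,0],z)[:,:2].astype(np.float32)
    (cx,cy),a,_=cv2.fitEllipse(p);return np.round([cx,cy,*a],4)
for n in("top","side"):
    c=dict(np.load(n+"0.npz"));H=hsv(c).astype(int);h,s,v=H[...,0],H[...,1],H[...,2];P=cloud(c);Z=P[...,2]
    a,b=dict(top=[(308,365,165,220),(175,225,205,262)],side=[(315,372,205,262),(250,305,112,176)])[n]
    K=lambda q:np.pad(np.ones((q[3]-q[2],q[1]-q[0]),bool),((q[2],400-q[3]),(q[0],640-q[1])))
    print(n,'brass rim',ell(K(a)&(abs(Z-.058)<.0025),c,.058))
    fl=K(b)&(abs(Z-.063)<.012)&(s<70)&(v>80);print('flange',ell(fl,c,.063))
    red=K(b)&((h<6)|(h>174))&(s>170);print('cap',ell(red&(Z>.118),c,.124))
    w=np.clip(s-90,0,None)*((h>19)&(h<36))*K(b)*(Z>.085)*(Z<.108)
    vv,uu=np.mgrid[:400,:640];mid=np.nanmedian(P[red],0)
    pts=[]
    for sg in(1,-1):
        q=w*(sg*(P[...,0]-mid[0])>.012);z=np.nansum(q*np.nan_to_num(Z))/q.sum()
        pts.append(plane(c,((q*uu).sum()/q.sum(),(q*vv).sum()/q.sum()),.095 if n=="side" else .102)[0])
        print(' plate',pts[-1].round(4),z.round(4),q.sum())
    d=pts[0]-pts[1];print(' mid',((pts[0]+pts[1])/2).round(4),'yaw',np.degrees(np.arctan2(d[1],d[0])).round(2),np.hypot(d[0],d[1]).round(4))
    if n=="top":
        rk=(abs(Z-.058)<.004)&K((165,235,195,270))
        for f in(np.min,np.max):
            L=[];
            for r in range(212,254):
                u=np.flatnonzero(rk[r]);
                if len(u)>3:L.append((f(u),r))
            L=plane(c,L,.058);k=np.polyfit(L[:,0],L[:,1],1);res=L[:,1]-np.polyval(k,L[:,0]);g=abs(res)<.003;k=np.polyfit(L[g,0],L[g,1],1)
            print('rack edge yaw',np.degrees(np.arctan(k[0])).round(2),'y at .4645',np.polyval(k,.4645).round(4),g.sum(),len(g), L[:,0].min(),L[:,0].max())
E
```

```text
top brass rim [ 0.5561 -0.0629  0.0823  0.083 ]
flange [0.4655 0.2459 0.0771 0.0795]
cap [0.4646 0.2448 0.0232 0.0239]
 plate [0.492  0.2425 0.102 ] 0.1001 1555
 plate [0.4375 0.2441 0.102 ] 0.1025 942
 mid [0.4648 0.2433 0.102 ] yaw -1.71 0.0545
rack edge yaw -1.11 y at .4645 0.2845 34 42 0.42035294183422317 0.5126713184049644
rack edge yaw -0.64 y at .4645 0.2028 41 42 0.41890336855948196 0.5111510603428844
side brass rim [ 0.5575 -0.0642  0.0828  0.0865]
flange [0.4675 0.2439 0.0772 0.0855]
cap [0.4672 0.2416 0.0275 0.0341]
 plate [0.4947 0.2421 0.095 ] 0.0978 2509
 plate [0.4397 0.2475 0.095 ] 0.0987 2409
 mid [0.4672 0.2448 0.095 ] yaw -5.59 0.0553
```

```bash
python3 - <<'E'
from h import *
c=dict(np.load("top0.npz"));H=hsv(c).astype(int);h,s,v=H[...,0],H[...,1],H[...,2];P=cloud(c)
I=c["image"].astype(float)
# yellow / blue-ness weights, per-column row centroids
Y=np.clip(np.minimum(I[...,0],I[...,1]*1.15)-I[...,2]*1.4-25,0,None)
for nm,r0,r1,u0,u1 in(('up',214,223,190,201),('lo',240,249,188,199)):
    w=Y[r0:r1,u0:u1];print(w.astype(int))
    uu=np.arange(u0,u1);vv=(w*np.arange(r0,r1)[:,None]).sum(0)/(w.sum(0)+1e-6);g=w.sum(0)>.4*w.sum(0).max()
    p=plane(c,np.c_[uu[g],vv[g]],.102);k=np.polyfit(p[:,1],p[:,0],1);print(nm,'yaw',-np.degrees(np.arctan(k[0])).round(2),'centre',p.mean(0).round(4),g.sum())
# rack edges in gradient: side view rack top long near edge
P=cloud(c);Z=P[...,2]
m=(abs(Z-.058)<.004);m[:, :165]=0;m[:,235:]=0;m[:195]=0;m[270:]=0
for f in(np.min,np.max):
    L=np.array([(u,f(np.flatnonzero(m[:,u]))) for u in range(180,222) if m[:,u].sum()>3]);p=plane(c,L,.058);k=np.polyfit(p[:,1],p[:,0],1);r=p[:,0]-np.polyval(k,p[:,1]);g=abs(r)<.003
    k=np.polyfit(p[g,1],p[g,0],1);print('rack end yaw',-np.degrees(np.arctan(k[0])).round(2),np.polyval(k,.2445).round(4),g.sum(),len(g))
E
```

```text
[[ 0  0  0  0  0  0  0  0  0  0  0]
 [ 0  0  0  0  0  0  0  0  0  0  0]
 [ 2  0  0  0  0  0  0  0  0  0  0]
 [30 35  7  0  0  0  0  0  0  0  0]
 [27 57 49 45 42 28 24 24 24 18  0]
 [ 0 10 17 35 59 65 66 68 68 67 55]
 [ 0  0  0  0  0  0 14 26 29 31 26]
 [ 0  0  0  0  0  0  0  0  0  0  0]
 [ 0  0  0  0  0  0  0  0  0  0  0]]
up yaw -10.91 centre [0.4924 0.244  0.102 ] 11
[[ 0  0  0  0  0  0  0  0  0  0  0]
 [ 0  0  0  0  0  0  0  0  0  0  0]
 [ 0  0  0  0  0  0  0  0  0  0  0]
 [ 0 17 14  4  0  2 14 19 10  5  0]
 [ 0 27 42 51 54 53 61 64 62 58 44]
 [ 0  0  0  0  0  0  0  0  3 12  5]
 [ 0  0  0  0  0  0  0  0  0  0  0]
 [ 0  0  0  0  0  0  0  0  0  0  0]
 [ 0  0  0  0  0  0  0  0  0  0  0]]
lo yaw -3.09 centre [0.4376 0.2463 0.102 ] 10
rack end yaw 1.8 0.5025 5 33
rack end yaw 12.38 0.4291 8 33
```

>>> apply_moves(
  targets=[
    {"dp":[0.01,-0.015,0],"yaw":-3},
    {"dp":[0.03,-0.04,0],"yaw":-8},
    {"dp":[0.05,-0.07,0],"yaw":-14},
    {"dp":[0.07,-0.1,0],"yaw":-20},
    {"dp":[0.095,-0.13,0],"yaw":-26},
    {"dp":[0.12,-0.165,0],"yaw":-32},
    {"dp":[0.145,-0.2,0],"yaw":-38},
    {"dp":[0.165,-0.235,0],"yaw":-44},
    {"dp":[0.19,-0.27,0],"yaw":-50},
    {"dp":[0.21,-0.3,0],"yaw":-56},
    {"dp":[0.235,-0.33,0],"yaw":-62},
    {"dp":[0.255,-0.36,0],"yaw":-68},
    {"dp":[0.27,-0.38,-0.01],"yaw":-73},
    {"dp":[0.28,-0.397,-0.02],"yaw":-76},
    {"dp":[0.291,-0.407,-0.03],"yaw":-78},
    {"dp":[0.291,-0.407,-0.045],"yaw":-78},
    {"dp":[0.291,-0.407,-0.055],"yaw":-78},
    {"dp":[0.291,-0.407,-0.06],"yaw":-78},
    {"dp":[0.291,-0.407,-0.06],"yaw":-78},
  ],
  grip=-1,
  squeeze=20,
)

```text
time_s: 1.68
tcp_pos: [0.465, 0.2447, 0.1873]
eef_rot: [179.9, -0.1, -93.0]
contact_force: [0.0, -0.6, 0.4]
gripper_width: 0.0878
gripper_force: 0.0
```

>>> apply_moves(
  targets=[
    {"dp":[0.001,0,-0.01],"yaw":0},
    {"dp":[0.001,0,-0.025],"yaw":0},
    {"dp":[0.001,0,-0.04],"yaw":0},
    {"dp":[0.001,0,-0.055],"yaw":0},
    {"dp":[0.001,0,-0.07],"yaw":0},
    {"dp":[0.001,0,-0.083],"yaw":0},
    {"dp":[0.001,0,-0.092],"yaw":0},
    {"dp":[0.001,0,-0.097],"yaw":0},
    {"dp":[0.001,0,-0.097],"yaw":0},
    {"dp":[0.001,0,-0.097],"yaw":0},
  ],
)

```text
time_s: 2.52
tcp_pos: [0.4669, 0.2453, 0.0918]
eef_rot: [-180.0, 0.0, -93.0]
contact_force: [-0.5, -0.1, 0.7]
gripper_width: 0.0876
gripper_force: 0.0
```

```bash
python3 - <<'E'
from plant import cams
import cv2
a=cams.capture("side")["image"][90:190,220:320,::-1];b=cams.capture("top")["image"][185:285,150:250,::-1]
cv2.imwrite("pics/g1.png",cv2.resize(cv2.hconcat([a,b]),None,fx=4,fy=4,interpolation=2))
E
```

```text
(no output)
```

View pics/g1.png

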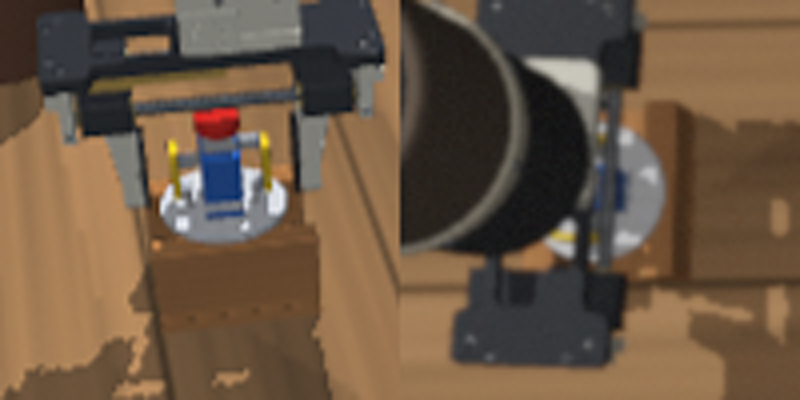

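The side view shows the fingers straddling the two yellow plates (at about 173 and 265 px, pads at 140 and 300), well centred. I'll close on them.

>>> apply_moves(
  targets=[
    {"dp":[0,0,0],"yaw":0},
    {"dp":[0,0,0],"yaw":0},
    {"dp":[0,0,0],"yaw":0},
    {"dp":[0,0,0],"yaw":0},
    {"dp":[0,0,0],"yaw":0},
    {"dp":[0,0,0],"yaw":0},
    {"dp":[0,0,0],"yaw":0},
    {"dp":[0,0,0],"yaw":0},
    {"dp":[0,0,0],"yaw":0},
    {"dp":[0,0,0],"yaw":0},
  ],
  grip=1,
  squeeze=20,
)

```text
time_s: 3.45
tcp_pos: [0.4669, 0.2451, 0.0919]
eef_rot: [-180.0, 0.0, -93.0]
contact_force: [-1.0, -1.2, 3.8]
gripper_width: 0.0292
gripper_force: 20.0
```

>>> apply_moves(
  targets=[
    {"dp":[0,0,0.005],"yaw":0},
    {"dp":[0,0,0.013],"yaw":0},
    {"dp":[0,0,0.024],"yaw":0},
    {"dp":[0,0,0.036],"yaw":0},
    {"dp":[0,0,0.048],"yaw":0},
    {"dp":[0,0,0.06],"yaw":0},
    {"dp":[0,0,0.07],"yaw":0},
    {"dp":[0,0,0.076],"yaw":0},
    {"dp":[0,0,0.08],"yaw":0},
    {"dp":[0,0,0.08],"yaw":0},
    {"dp":[0,0,0.08],"yaw":0},
  ],
)

```text
time_s: 4.37
tcp_pos: [0.4665, 0.2448, 0.1713]
eef_rot: [180.0, -0.0, -93.0]
contact_force: [-0.4, 0.8, -4.7]
gripper_width: 0.0296
gripper_force: 20.0
```

```bash
python3 - <<'E'
from plant import cams,get_state
from h import *
print(get_state()["tcp_pos"],get_state()["contact_force"])
a=cams.capture("side");b=cams.capture("top");np.savez("side1.npz",**a);np.savez("top1.npz",**b)
cv2.imwrite("pics/g2.png",cv2.resize(cv2.hconcat([a["image"][60:190,220:320,::-1],b["image"][165:295,150:250,::-1]]),None,fx=4,fy=4,interpolation=2))
P=cloud(b);Z=P[...,2]
s=P[165:220,308:365].reshape(-1,3);k=abs(s[:,2]-.058)<.003
print('brass',s[k].mean(0))
E
```

```text
[0.466453   0.2448056  0.17125006] [-0.36156356  0.79898971 -4.71417097]
brass [ 0.55593982 -0.06304798  0.0580558 ]
```

View pics/g2.png

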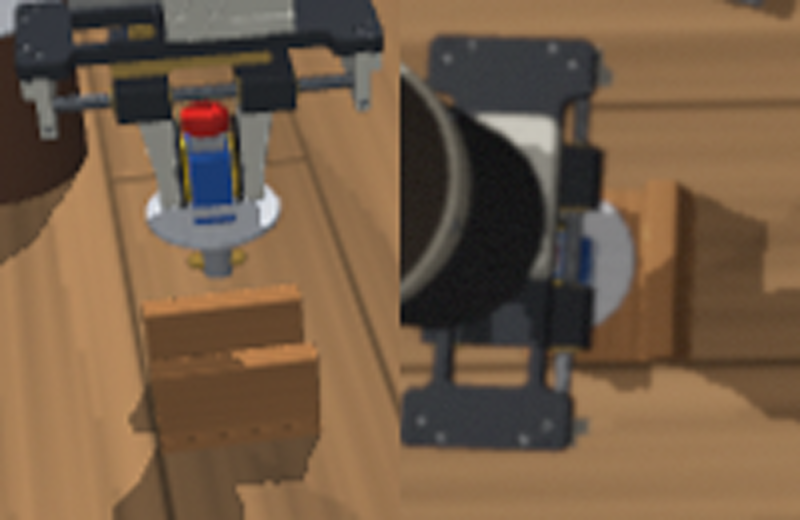

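```bash
python3 - <<'E'
from h import *
c=dict(np.load("side1.npz"));H=hsv(c).astype(int);P=cloud(c);Z=P[...,2]
K=np.zeros((400,640),bool);K[100:125,250:295]=1
m=K&(H[...,1]<70)&(H[...,2]>90)&(abs(Z-.142)<.012)
# flange outline, rim points on hull
k,l,st,_=cv2.connectedComponentsWithStats(m.astype(np.uint8));hu=cv2.convexHull(np.argwhere(m)[:,::-1].astype(np.int32))[:,0]
p=plane(c,hu,.140)[:,:2].astype(np.float32);print('flange',cv2.fitEllipse(p),np.nanmedian(P[m],0),cv2.minEnclosingCircle(p))
K[:]=0;K[125:185,250:305]=1
m=K&(abs(Z-.058)<.0025);q=P[m][:,:2].astype(np.float32);print('rack',cv2.minAreaRect(q),m.sum())
for lo,hi in((.19,.245),(.245,.30)):
    # per-column far/near edges of top surfaces
    s=q[(q[:,1]>lo)&(q[:,1]<hi)];print(s.mean(0),cv2.fitLine(s,cv2.DIST_L2,0,.01,.01)[:2].ravel())
E
```

```text
flange ((0.4671657383441925, 0.2472919076681137), (0.07756693661212921, 0.08353476226329803), 170.61256408691406) [0.46476067 0.22600526 0.14301616] ((0.46788325905799866, 0.24591617286205292), 0.04050334170460701)
rack ((0.46932852268218994, 0.24355380237102509), (0.08716895431280136, 0.09886796772480011), 89.4561996459961) 373
[0.46785966 0.20988126] [ 0.9998217  -0.01888225]
[0.47005314 0.27577347] [ 0.9994923 -0.0318611]
```

>>> apply_moves(
  targets=[
    {"dp":[0.002,-0.007,0],"yaw":0},
    {"dp":[0.006,-0.02,0],"yaw":0},
    {"dp":[0.012,-0.04,0],"yaw":0},
    {"dp":[0.019,-0.065,0],"yaw":0},
    {"dp":[0.027,-0.092,0],"yaw":0},
    {"dp":[0.035,-0.12,0],"yaw":0},
    {"dp":[0.043,-0.148,0],"yaw":0},
    {"dp":[0.051,-0.176,0],"yaw":0},
    {"dp":[0.059,-0.204,0],"yaw":0},
    {"dp":[0.067,-0.23,0],"yaw":0},
    {"dp":[0.074,-0.254,0],"yaw":0},
    {"dp":[0.08,-0.275,0],"yaw":0},
    {"dp":[0.085,-0.291,0],"yaw":0},
    {"dp":[0.088,-0.302,0],"yaw":0},
    {"dp":[0.09,-0.308,0],"yaw":0},
    {"dp":[0.09,-0.309,0],"yaw":0},
    {"dp":[0.09,-0.309,0],"yaw":0},
    {"dp":[0.09,-0.309,0],"yaw":0},
  ],
)

```text
time_s: 5.97
tcp_pos: [0.5565, -0.0635, 0.1715]
eef_rot: [180.0, 0.0, -93.0]
contact_force: [-0.7, 0.7, -4.3]
gripper_width: 0.0292
gripper_force: 20.0
```

```bash
python3 - <<'E'
from plant import cams,get_state
from h import *
print(get_state()["tcp_pos"])
a=cams.capture("side");b=cams.capture("top");np.savez("side2.npz",**a);np.savez("top2.npz",**b)
cv2.imwrite("pics/g3.png",cv2.resize(cv2.hconcat([a["image"][140:270,290:390,::-1],b["image"][125:255,285:385,::-1]]),None,fx=4,fy=4,interpolation=2))
E
```

```text
[ 0.55646778 -0.06354524  0.1715022 ]
```

View pics/g3.png

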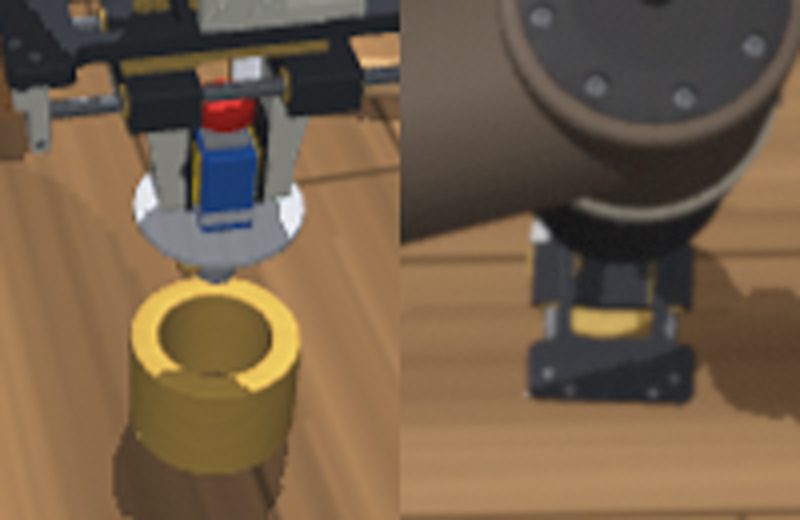

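The side view shows the gauge hanging upright over the brass sleeve, flange centre near (218,215) and bore centre near (215,335). I'll check the relative offset in the same camera.

```bash
python3 - <<'E'
from h import *
c=dict(np.load("side2.npz"));H=hsv(c).astype(int);P=cloud(c);Z=P[...,2]
def fit(m,z):
    hu=cv2.convexHull(np.argwhere(m)[:,::-1].astype(np.int32))[:,0];p=plane(c,hu,z)[:,:2].astype(np.float32);return cv2.fitEllipse(p)
K=np.zeros((400,640),bool);K[180:208,318:370]=1
print('flange',fit(K&(H[...,1]<70)&(H[...,2]>90)&(abs(Z-.141)<.01),.1415))
K[:]=0;K[205:262,315:372]=1
m=K&(abs(Z-.058)<.0025);print('rim',fit(m,.058))
# bore (dark inside): outline by hole contour of rim
cs,hi=cv2.findContours(m.astype(np.uint8),cv2.RETR_CCOMP,cv2.CHAIN_APPROX_NONE)
for q,h in zip(cs,hi[0]):
    if h[3]>=0 and len(q)>20:print('bore',cv2.fitEllipse(plane(c,q[:,0],.058)[:,:2].astype(np.float32)))
E
```

```text
flange ((0.5564188361167908, -0.06266079843044281), (0.07748375087976456, 0.0821271613240242), 166.91786193847656)
rim ((0.557489275932312, -0.06402114033699036), (0.08281330019235611, 0.08612111210823059), 157.1663360595703)
bore ((0.5577229857444763, -0.06346680968999863), (0.056587088853120804, 0.05835863947868347), 18.545841217041016)
```

>>> apply_moves(
  targets=[
    {"dp":[0.001,-0.001,-0.005],"yaw":0},
    {"dp":[0.001,-0.001,-0.013],"yaw":0},
    {"dp":[0.001,-0.001,-0.023],"yaw":0},
    {"dp":[0.001,-0.001,-0.033],"yaw":0},
    {"dp":[0.001,-0.001,-0.043],"yaw":0},
    {"dp":[0.001,-0.001,-0.053],"yaw":0},
    {"dp":[0.001,-0.001,-0.062],"yaw":0},
    {"dp":[0.001,-0.001,-0.069],"yaw":0},
    {"dp":[0.001,-0.001,-0.074],"yaw":0},
    {"dp":[0.001,-0.001,-0.077],"yaw":0},
    {"dp":[0.001,-0.001,-0.079],"yaw":0},
    {"dp":[0.001,-0.001,-0.08],"yaw":0},
    {"dp":[0.001,-0.001,-0.08],"yaw":0},
  ],
)

```text
time_s: 7.15
tcp_pos: [0.5579, -0.065, 0.092]
eef_rot: [-180.0, 0.0, -93.0]
contact_force: [-0.3, 0.2, -4.0]
gripper_width: 0.0291
gripper_force: 20.0
```

Not seated yet (still carrying the full weight); lower a bit more.

>>> apply_moves(
  targets=[
    {"dp":[0,0,-0.0005],"yaw":0},
    {"dp":[0,0,-0.001],"yaw":0},
    {"dp":[0,0,-0.001],"yaw":0},
    {"dp":[0,0,-0.001],"yaw":0},
  ],
)

```text
time_s: 7.48
tcp_pos: [0.558, -0.065, 0.0919]
eef_rot: [-179.9, 0.0, -93.0]
contact_force: [-3.8, 1.1, 7.8]
gripper_width: 0.0291
gripper_force: 20.0
```

>>> apply_moves(
  targets=[
    {"dp":[0,0,0.0005],"yaw":0},
    {"dp":[0,0,0.0005],"yaw":0},
    {"dp":[0,0,0.0005],"yaw":0},
    {"dp":[0,0,0.0005],"yaw":0},
    {"dp":[0,0,0.0005],"yaw":0},
    {"dp":[0,0,0.0005],"yaw":0},
    {"dp":[0,0,0.0005],"yaw":0},
    {"dp":[0,0,0.0005],"yaw":0},
    {"dp":[0,0,0.0005],"yaw":0},
    {"dp":[0,0,0.0005],"yaw":0},
  ],
  grip=-1,
)

```text
time_s: 8.32
tcp_pos: [0.5578, -0.065, 0.091]
eef_rot: [-180.0, -0.0, -93.0]
contact_force: [0.2, 1.1, 0.3]
gripper_width: 0.0859
gripper_force: 0.0
```

```bash
python3 - <<'E'
from plant import cams,get_state
from h import *
print(get_state()["tcp_pos"],get_state()["gripper_width"])
a=cams.capture("side");np.savez("side3.npz",**a)
cv2.imwrite("pics/g4.png",cv2.resize(a["image"][170:270,290:390,::-1],None,fx=5,fy=5,interpolation=2))
E
```

```text
[ 0.55777223 -0.06502582  0.09099076] 0.0859055305578871
```

View pics/g4.png

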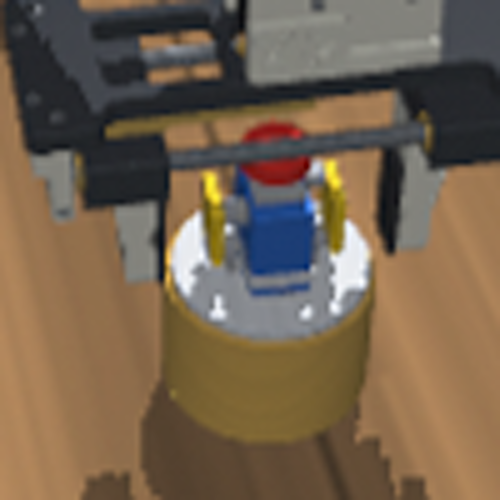

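The side view shows the flange flat on the brass rim and the plates sprung outward at about 212 and 332 px, clear of the pads. Next I'll raise, turn and close the fingers for pressing the cap.

>>> apply_moves(
  targets=[
    {"dp":[0,0,0.006],"yaw":0},
    {"dp":[0,0,0.016],"yaw":0},
    {"dp":[0,0,0.03],"yaw":0},
    {"dp":[0,0,0.045],"yaw":0},
    {"dp":[0,0,0.058],"yaw":0},
    {"dp":[0,0,0.068],"yaw":0},
    {"dp":[0,0,0.073],"yaw":0},
    {"dp":[0,0,0.075],"yaw":0},
    {"dp":[0,0,0.075],"yaw":0},
  ],
)

```text
time_s: 9.12
tcp_pos: [0.5578, -0.065, 0.1665]
eef_rot: [-180.0, 0.0, -93.0]
contact_force: [-0.1, -0.7, 0.3]
gripper_width: 0.0874
gripper_force: 0.0
```

>>> apply_moves(
  targets=[
    {"dp":[0,0,0],"yaw":4},
    {"dp":[0,0,0],"yaw":10},
    {"dp":[0,0,0],"yaw":16},
    {"dp":[0,0,0],"yaw":22},
    {"dp":[0,0,0],"yaw":28},
    {"dp":[0,0,0],"yaw":34},
    {"dp":[0,0,0],"yaw":40},
    {"dp":[0,0,0],"yaw":46},
    {"dp":[0,0,0],"yaw":52},
    {"dp":[0,0,0],"yaw":58},
    {"dp":[0,0,0],"yaw":64},
    {"dp":[0,0,0],"yaw":70},
    {"dp":[0,0,0],"yaw":76},
    {"dp":[0,0,0],"yaw":82},
    {"dp":[0,0,0],"yaw":87},
    {"dp":[0,0,0],"yaw":90},
    {"dp":[0,0,0],"yaw":90},
    {"dp":[0,0,0],"yaw":90},
  ],
  grip=1,
)

```text
time_s: 10.62
tcp_pos: [0.5573, -0.0651, 0.1653]
eef_rot: [180.0, 0.1, -3.1]
contact_force: [0.1, -0.0, 0.7]
gripper_width: 0.0004
gripper_force: 0.0
```

```bash
python3 - <<'E'
from plant import cams,get_state
from h import *
s=get_state();print(s["tcp_pos"],s["gripper_width"],s["contact_force"])
c=cams.capture("side");np.savez("side4.npz",**c);H=hsv(c).astype(int);h,s,v=H[...,0],H[...,1],H[...,2];P=cloud(c);Z=P[...,2]
K=np.zeros((400,640),bool);K[170:262,305:375]=1
def fit(m,z):
    k,l,st,_=cv2.connectedComponentsWithStats(m.astype(np.uint8));m=l==1+st[1:,4].argmax()
    hu=cv2.convexHull(np.argwhere(m)[:,::-1].astype(np.int32))[:,0];p=plane(c,hu,z)[:,:2].astype(np.float32);return cv2.fitEllipse(p)
print('cap',fit(K&((h<6)|(h>174))&(s>170)&(Z>.115),.122))
print('flange',fit(K&(s<70)&(v>80)&(abs(Z-.063)<.006),.063))
pts=[]
m=K&(h>19)&(h<36)&(s>110)&(Z>.075)&(Z<.108)
k,l,st,ce=cv2.connectedComponentsWithStats(m.astype(np.uint8))
for i in range(1,k):
    if st[i,4]>8:print(st[i],plane(c,ce[i],.09)[0])
E
```

```text
[ 0.55733199 -0.06505943  0.16530413] 0.0003787067230312832 [ 0.06648742 -0.02279414  0.74938959]
cap ((0.5582262873649597, -0.068552166223526), (0.02546882815659046, 0.029293453320860863), 133.4710693359375)
flange ((0.5579290390014648, -0.06531057506799698), (0.07702171057462692, 0.08277495950460434), 167.93910217285156)
[354 202   5  18  62] [ 0.58174459 -0.06631194  0.09      ]
[330 204   5  19  60] [ 0.53556959 -0.06270604  0.09      ]
```

>>> apply_moves(
  targets=[
    {"dp":[0,0,-0.005],"yaw":0},
    {"dp":[0,0,-0.011],"yaw":0},
    {"dp":[0,0,-0.015],"yaw":0},
    {"dp":[0,0,-0.018],"yaw":0},
    {"dp":[0,0,-0.02],"yaw":0},
    {"dp":[0,0,-0.0215],"yaw":0},
    {"dp":[0,0,-0.023],"yaw":0},
    {"dp":[0,0,-0.023],"yaw":0},
  ],
)

```text
time_s: 11.33
tcp_pos: [0.5574, -0.0651, 0.1435]
eef_rot: [180.0, 0.0, -3.0]
contact_force: [-3.9, 0.1, 6.5]
gripper_width: 0.0004
gripper_force: 3.3
```

>>> apply_moves(
  targets=[
    {"dp":[0,0,-0.001],"yaw":0},
    {"dp":[0,0,-0.002],"yaw":0},
    {"dp":[0,0,-0.002],"yaw":0},
  ],
)

```text
time_s: 11.58
tcp_pos: [0.5574, -0.0651, 0.1419]
eef_rot: [180.0, 0.0, -3.0]
contact_force: [-5.0, 0.1, 9.7]
gripper_width: 0.0004
gripper_force: 4.7
```

>>> apply_moves(
  targets=[
    {"dp":[0,0,-0.001],"yaw":0},
    {"dp":[0,0,-0.001],"yaw":0},
  ],
)

```text
time_s: 11.75
tcp_pos: [0.5575, -0.0652, 0.1411]
eef_rot: [180.0, -0.0, -3.0]
contact_force: [-4.7, 2.1, 9.9]
gripper_width: 0.0002
gripper_force: 5.6
```

>>> apply_moves(
  targets=[
    {"dp":[0,0,-0.001],"yaw":0},
    {"dp":[0,0,-0.002],"yaw":0},
    {"dp":[0,0,-0.002],"yaw":0},
  ],
)

```text
time_s: 12.0
tcp_pos: [0.5575, -0.0652, 0.1395]
eef_rot: [180.0, -0.0, -3.0]
contact_force: [-7.2, 2.0, 15.0]
gripper_width: 0.0006
gripper_force: 7.1
```

>>> apply_moves(
  targets=[
    {"dp":[0,0,-0.001],"yaw":0},
    {"dp":[0,0,-0.0015],"yaw":0},
    {"dp":[0,0,-0.0015],"yaw":0},
  ],
)

```text
time_s: 12.25
tcp_pos: [0.5576, -0.0652, 0.1387]
eef_rot: [180.0, -0.0, -3.0]
contact_force: [-8.1, 1.8, 20.8]
gripper_width: 0.0004
gripper_force: 9.9
```

>>> apply_moves(
  targets=[
    {"dp":[0,0,-0.0008],"yaw":0},
    {"dp":[0,0,-0.0008],"yaw":0},
    {"dp":[0,0,-0.0008],"yaw":0},
  ],
)

```text
time_s: 12.5
tcp_pos: [0.5577, -0.0652, 0.1386]
eef_rot: [180.0, -0.1, -3.0]
contact_force: [-11.1, 2.7, 25.5]
gripper_width: 0.0005
gripper_force: 12.7
```

>>> apply_moves(
  targets=[
    {"dp":[0,0,-0.0006],"yaw":0},
    {"dp":[0,0,-0.0006],"yaw":0},
    {"dp":[0,0,-0.0006],"yaw":0},
  ],
)

```text
time_s: 12.75
tcp_pos: [0.5578, -0.0652, 0.1386]
eef_rot: [180.0, -0.1, -2.9]
contact_force: [-12.8, 2.8, 29.8]
gripper_width: 0.0007
gripper_force: 14.9
```

>>> apply_moves(
  targets=[
    {"dp":[0,0,0.003],"yaw":0},
    {"dp":[0,0,0.01],"yaw":0},
    {"dp":[0,0,0.018],"yaw":0},
    {"dp":[0,0,0.026],"yaw":0},
    {"dp":[0,0,0.03],"yaw":0},
    {"dp":[0,0,0.03],"yaw":0},
  ],
)

```text
time_s: 13.25
tcp_pos: [0.5585, -0.065, 0.1664]
eef_rot: [-180.0, -0.1, -3.0]
contact_force: [-0.3, 0.1, -0.7]
gripper_width: 0.0005
gripper_force: 0.0
```

```bash
python3 - <<'E'
from plant import cams,get_state
from h import *
s=get_state();print(s["tcp_pos"],s["contact_force"])
c=cams.capture("side");o=dict(np.load("side4.npz"))
for c in(o,c):
    H=hsv(c).astype(int);h,s,v=H[...,0],H[...,1],H[...,2];P=cloud(c);Z=P[...,2]
    K=np.zeros((400,640),bool);K[170:262,305:375]=1
    red=K&((h<6)|(h>174))&(s>170);q=Z[red];print('cap z pct',np.nanpercentile(q,[50,80,90,95]),red.sum(),np.argwhere(red).mean(0))
    fl=K&(s<70)&(v>80)&(abs(Z-.063)<.006);hu=cv2.convexHull(np.argwhere(fl)[:,::-1].astype(np.int32))[:,0];print(cv2.fitEllipse(plane(c,hu,.063)[:,:2].astype(np.float32))[0])
    m=K&(h>19)&(h<36)&(s>110)&(Z>.075)&(Z<.108)
    k,l,st,ce=cv2.connectedComponentsWithStats(m.astype(np.uint8))
    for i in range(1,k):
        if st[i,4]>8:print(st[i],plane(c,ce[i],.09)[0])
cv2.imwrite("pics/g5.png",cv2.resize(c["image"][150:270,290:390,::-1],None,fx=5,fy=5,interpolation=2))
E
```

```text
[ 0.55849673 -0.06495446  0.1664031 ] [-0.2532191   0.11161337 -0.66007601]
cap z pct [0.12390628 0.12462985 0.12569856 0.12610966] 103 [201.53398058 345.26213592]
(0.5578652024269104, -0.06550139933824539)
[354 202   5  18  62] [ 0.58174459 -0.06631194  0.09      ]
[330 204   5  19  60] [ 0.53556959 -0.06270604  0.09      ]
cap z pct [0.11675864 0.11763346 0.1181685  0.11865015] 138 [203.31884058 344.68115942]
(0.5578392744064331, -0.06546177715063095)
[354 202   5  18  61] [ 0.58163798 -0.066595    0.09      ]
[330 204   5  19  59] [ 0.5356217 -0.0628121  0.09     ]
```

View pics/g5.png

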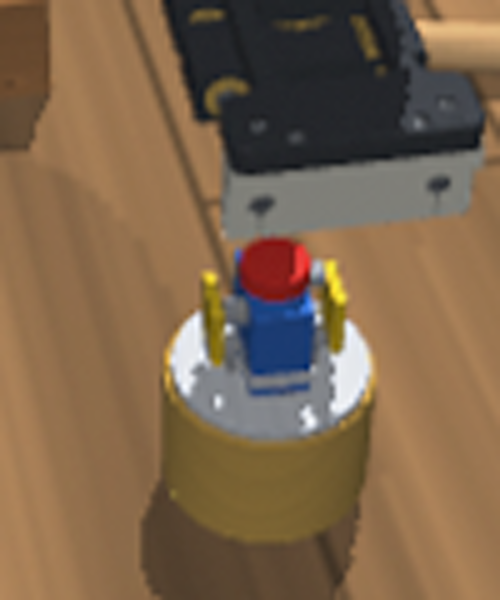

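Cap went down by about 7 mm (cap at (275,265) in the crop), plates unmoved. Next I'll open and go down over the bare faces.

>>> apply_moves(
  targets=[
    {"dp":[0,0,0],"yaw":0},
    {"dp":[0,0,0],"yaw":0},
    {"dp":[0,0,0],"yaw":0},
    {"dp":[0,0,0],"yaw":0},
    {"dp":[0,0,0],"yaw":0},
    {"dp":[0,0,0],"yaw":0},
    {"dp":[0,0,0],"yaw":0},
    {"dp":[0,0,0],"yaw":0},
    {"dp":[0,0,0],"yaw":0},
  ],
  grip=-1,
)

```text
time_s: 14.05
tcp_pos: [0.5577, -0.065, 0.1652]
eef_rot: [-180.0, -0.0, -3.0]
contact_force: [-0.3, -0.1, 1.4]
gripper_width: 0.0546
gripper_force: 0.0
```

>>> apply_moves(
  targets=[
    {"dp":[0,0,-0.005],"yaw":0},
    {"dp":[0,0,-0.014],"yaw":0},
    {"dp":[0,0,-0.026],"yaw":0},
    {"dp":[0,0,-0.038],"yaw":0},
    {"dp":[0,0,-0.05],"yaw":0},
    {"dp":[0,0,-0.06],"yaw":0},
    {"dp":[0,0,-0.068],"yaw":0},
    {"dp":[0,0,-0.073],"yaw":0},
    {"dp":[0,0,-0.074],"yaw":0},
    {"dp":[0,0,-0.074],"yaw":0},
  ],
)

```text
time_s: 14.88
tcp_pos: [0.5577, -0.065, 0.0909]
eef_rot: [180.0, 0.0, -3.0]
contact_force: [0.2, 0.2, 1.0]
gripper_width: 0.0877
gripper_force: 0.0
```

>>> apply_moves(
  targets=[
    {"dp":[0,0,0],"yaw":0},
    {"dp":[0,0,0],"yaw":0},
    {"dp":[0,0,0],"yaw":0},
    {"dp":[0,0,0],"yaw":0},
    {"dp":[0,0,0],"yaw":0},
    {"dp":[0,0,0],"yaw":0},
    {"dp":[0,0,0],"yaw":0},
    {"dp":[0,0,0],"yaw":0},
    {"dp":[0,0,0],"yaw":0},
    {"dp":[0,0,0],"yaw":0},
  ],
  grip=1,
  squeeze=30,
)

```text
time_s: 15.72
tcp_pos: [0.5578, -0.0647, 0.0913]
eef_rot: [-180.0, -0.0, -3.0]
contact_force: [-0.7, 3.2, 2.8]
gripper_width: 0.0399
gripper_force: 29.9
```

>>> apply_moves(
  targets=[
    {"dp":[0,0,0.001],"yaw":0},
    {"dp":[0,0,0.003],"yaw":0},
    {"dp":[0,0,0.006],"yaw":0},
    {"dp":[0,0,0.01],"yaw":0},
    {"dp":[0,0,0.015],"yaw":0},
    {"dp":[0,0,0.021],"yaw":0},
    {"dp":[0,0,0.028],"yaw":0},
    {"dp":[0,0,0.036],"yaw":0},
    {"dp":[0,0,0.044],"yaw":0},
    {"dp":[0,0,0.052],"yaw":0},
    {"dp":[0,0,0.06],"yaw":0},
    {"dp":[0,0,0.068],"yaw":0},
    {"dp":[0,0,0.075],"yaw":0},
    {"dp":[0,0,0.079],"yaw":0},
    {"dp":[0,0,0.08],"yaw":0},
    {"dp":[0,0,0.08],"yaw":0},
  ],
)

```text
time_s: 17.05
tcp_pos: [0.5578, -0.065, 0.1714]
eef_rot: [-180.0, -0.0, -3.0]
contact_force: [0.7, -0.0, -3.8]
gripper_width: 0.0398
gripper_force: 29.9
```

```bash
python3 - <<'E'
from plant import cams,get_state
from h import *
s=get_state();print(s["tcp_pos"],s["contact_force"])
c=cams.capture("side");np.savez("side5.npz",**c)
H=hsv(c).astype(int);h,s,v=H[...,0],H[...,1],H[...,2];P=cloud(c);Z=P[...,2]
def fit(m,z):
    hu=cv2.convexHull(np.argwhere(m)[:,::-1].astype(np.int32))[:,0];return cv2.fitEllipse(plane(c,hu,z)[:,:2].astype(np.float32))
K=np.zeros((400,640),bool);K[205:262,315:372]=1
print('rim',fit(K&(abs(Z-.058)<.0025),.058)[0])
K[:]=0;K[170:212,315:375]=1
print('flange',fit(K&(s<70)&(v>80)&(abs(Z-.142)<.01),.142))
cv2.imwrite("pics/g6.png",cv2.resize(c["image"][130:270,280:400,::-1],None,fx=4,fy=4,interpolation=2))
E
```

```text
[ 0.55775455 -0.06499374  0.17143865] [ 0.70314063 -0.0043634  -3.8158661 ]
rim (0.5575233697891235, -0.06395180523395538)
flange ((0.5574343800544739, -0.06618982553482056), (0.076631560921669, 0.0802493765950203), 178.56997680664062)
```

View pics/g6.png

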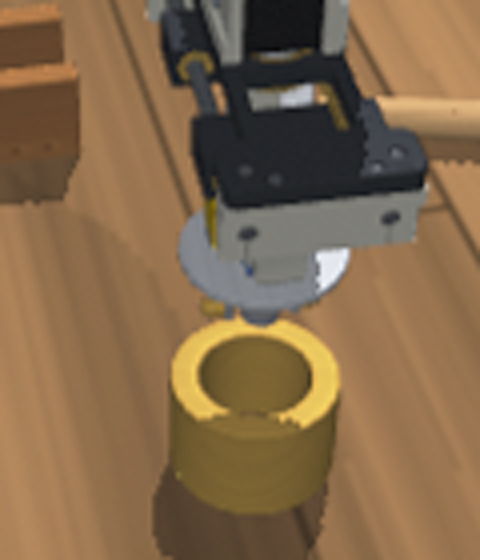

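The gauge is out of the bore with its plunger still extended, at (215,305); the sleeve hasn't moved. Now I'll carry it back to the rack.

>>> apply_moves(
  targets=[
    {"dp":[-0.002,0.007,0],"yaw":0},
    {"dp":[-0.006,0.02,0],"yaw":0},
    {"dp":[-0.012,0.04,0],"yaw":0},
    {"dp":[-0.019,0.065,0],"yaw":0},
    {"dp":[-0.027,0.092,0],"yaw":0},
    {"dp":[-0.035,0.12,0],"yaw":0},
    {"dp":[-0.043,0.148,0],"yaw":0},
    {"dp":[-0.051,0.176,0],"yaw":0},
    {"dp":[-0.059,0.204,0],"yaw":0},
    {"dp":[-0.067,0.23,0],"yaw":0},
    {"dp":[-0.074,0.254,0],"yaw":0},
    {"dp":[-0.08,0.275,0],"yaw":0},
    {"dp":[-0.086,0.292,0],"yaw":0},
    {"dp":[-0.089,0.303,0],"yaw":0},
    {"dp":[-0.091,0.308,0],"yaw":0},
    {"dp":[-0.091,0.3095,0],"yaw":0},
    {"dp":[-0.091,0.3095,0],"yaw":0},
    {"dp":[-0.091,0.3095,0],"yaw":0},
  ],
)

```text
time_s: 18.6
tcp_pos: [0.4668, 0.2438, 0.171]
eef_rot: [180.0, 0.0, -3.0]
contact_force: [-0.4, -0.9, -3.0]
gripper_width: 0.0399
gripper_force: 29.9
```

>>> apply_moves(
  targets=[
    {"dp":[0,0,-0.005],"yaw":0},
    {"dp":[0,0,-0.013],"yaw":0},
    {"dp":[0,0,-0.023],"yaw":0},
    {"dp":[0,0,-0.033],"yaw":0},
    {"dp":[0,0,-0.043],"yaw":0},
    {"dp":[0,0,-0.053],"yaw":0},
    {"dp":[0,0,-0.062],"yaw":0},
    {"dp":[0,0,-0.069],"yaw":0},
    {"dp":[0,0,-0.074],"yaw":0},
    {"dp":[0,0,-0.077],"yaw":0},
    {"dp":[0,0,-0.0785],"yaw":0},
    {"dp":[0,0,-0.0785],"yaw":0},
    {"dp":[0,0,-0.0785],"yaw":0},
  ],
)

```text
time_s: 19.68
tcp_pos: [0.4669, 0.2447, 0.093]
eef_rot: [-180.0, -0.0, -3.0]
contact_force: [-0.0, -0.1, -4.0]
gripper_width: 0.0397
gripper_force: 29.9
```

>>> apply_moves(
  targets=[
    {"dp":[0,0,-0.0005],"yaw":0},
    {"dp":[0,0,-0.001],"yaw":0},
    {"dp":[0,0,-0.0015],"yaw":0},
    {"dp":[0,0,-0.0015],"yaw":0},
    {"dp":[0,0,-0.0015],"yaw":0},
  ],
)

```text
time_s: 20.1
tcp_pos: [0.4667, 0.2445, 0.0912]
eef_rot: [-180.0, -0.0, -3.0]
contact_force: [-0.1, 0.1, -3.7]
gripper_width: 0.0402
gripper_force: 29.9
```

>>> apply_moves(
  targets=[
    {"dp":[0,0,-0.0005],"yaw":0},
    {"dp":[0,0,-0.001],"yaw":0},
    {"dp":[0,0,-0.001],"yaw":0},
    {"dp":[0,0,-0.001],"yaw":0},
  ],
)

```text
time_s: 20.43
tcp_pos: [0.4667, 0.2445, 0.0912]
eef_rot: [-180.0, -0.0, -3.0]
contact_force: [-4.6, -0.6, 7.8]
gripper_width: 0.0401
gripper_force: 29.9
```

Seated. Release, then rise.

>>> apply_moves(
  targets=[
    {"dp":[0,0,0.0007],"yaw":0},
    {"dp":[0,0,0.0007],"yaw":0},
    {"dp":[0,0,0.0007],"yaw":0},
    {"dp":[0,0,0.0007],"yaw":0},
    {"dp":[0,0,0.0007],"yaw":0},
    {"dp":[0,0,0.0007],"yaw":0},
    {"dp":[0,0,0.0007],"yaw":0},
    {"dp":[0,0,0.0007],"yaw":0},
    {"dp":[0,0,0.0007],"yaw":0},
    {"dp":[0,0,0.0007],"yaw":0},
  ],
  grip=-1,
)

```text
time_s: 21.27
tcp_pos: [0.4667, 0.2445, 0.0909]
eef_rot: [180.0, 0.0, -3.0]
contact_force: [-1.0, -0.3, -0.3]
gripper_width: 0.0876
gripper_force: 0.0
```

>>> apply_moves(
  targets=[
    {"dp":[0,0,0.006],"yaw":0},
    {"dp":[0,0,0.016],"yaw":0},
    {"dp":[0,0,0.03],"yaw":0},
    {"dp":[0,0,0.045],"yaw":0},
    {"dp":[0,0,0.06],"yaw":0},
    {"dp":[0,0,0.08],"yaw":0},
    {"dp":[0,0,0.1],"yaw":0},
    {"dp":[0,0.02,0.12],"yaw":0},
    {"dp":[0,0.05,0.135],"yaw":0},
    {"dp":[0,0.08,0.14],"yaw":0},
    {"dp":[0,0.11,0.15],"yaw":0},
    {"dp":[0,0.14,0.15],"yaw":0},
    {"dp":[0,0.16,0.15],"yaw":0},
    {"dp":[0,0.175,0.15],"yaw":0},
    {"dp":[0,0.18,0.15],"yaw":0},
    {"dp":[0,0.18,0.15],"yaw":0},
  ],
)

```text
time_s: 22.6
tcp_pos: [0.4665, 0.4251, 0.2409]
eef_rot: [180.0, 0.0, -3.0]
contact_force: [1.1, -0.1, -0.5]
gripper_width: 0.0878
gripper_force: 0.0
```

```bash
python3 - <<'E'
from plant import cams,get_state
from h import *
c=cams.capture("side");t=cams.capture("top")
for c,o in((c,dict(np.load("side0.npz"))),):
  for c in(o,c):
    H=hsv(c).astype(int);h,s,v=H[...,0],H[...,1],H[...,2];P=cloud(c);Z=P[...,2]
    K=np.zeros((400,640),bool);K[112:176,250:305]=1
    red=K&((h<6)|(h>174))&(s>170);print('cap',np.nanpercentile(Z[red],[50,90]))
    fl=K&(s<70)&(v>80)&(abs(Z-.063)<.012);hu=cv2.convexHull(np.argwhere(fl)[:,::-1].astype(np.int32))[:,0];print('flange',cv2.fitEllipse(plane(c,hu,.063)[:,:2].astype(np.float32))[0])
    m=K&(h>19)&(h<36)&(s>110)&(Z>.07)&(Z<.108)
    k,l,st,ce=cv2.connectedComponentsWithStats(m.astype(np.uint8))
    for i in range(1,k):
        if st[i,4]>8:print(st[i],plane(c,ce[i],.09)[0])
a=cams.capture("side")["image"][90:270,220:400,::-1];b=t["image"][140:290,160:310,::-1]
cv2.imwrite("pics/g7.png",cv2.hconcat([cv2.resize(a,(400,400),interpolation=2),cv2.resize(b,(400,400),interpolation=2)]))
E
```

```text
cap [0.12379484 0.12565779]
flange (0.4675198495388031, 0.24387092888355255)
[285 123   3  14  30] [0.49503395 0.24395085 0.09      ]
[262 125   3  14  27] [0.44007506 0.25071728 0.09      ]
cap [0.11681606 0.11850786]
flange (0.467288076877594, 0.24107390642166138)
[283 123   3  15  30] [0.4908692  0.24446332 0.09      ]
[264 125   3  15  25] [0.44452452 0.24900809 0.09      ]
```

View pics/g7.png

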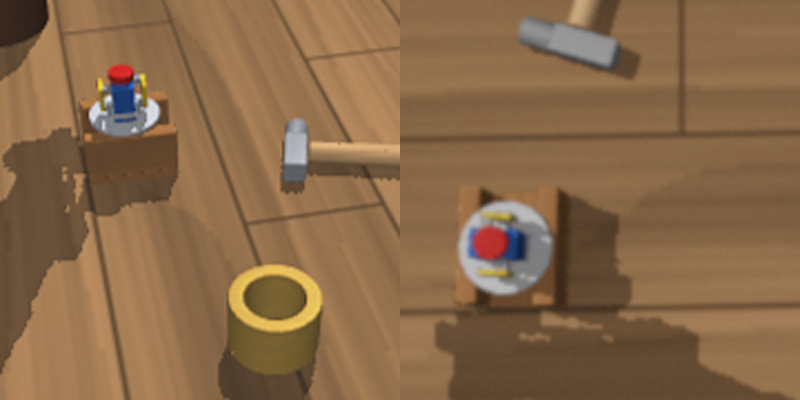

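The last pictures show the gauge back in the rack, flange flat and in its old pose to about 1–3 mm. The cap is down, the plates are about 46 mm apart centre to centre, as they were in the bore, and the brass sleeve stands where it was. I'm handing it in.

```bash
python3 -c "
from plant import r;print(r.close_job())"
```

```text
the job is handed in; nothing more can be done
None
```

The brass sleeve's bore is measured and locked in, and the gauge is back in its rack within about 3 mm of its old position, with the brass sleeve unmoved; the job is handed in at about 23 s (its verdict was not returned).

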